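# Stack a loaded fixings tray

### The job

Take the grey stacking tray that holds the screw box and two angle brackets (its middle wall is there to carry it by) and stack it on the tray of joist hangers in the steel stand, with all four corner lugs fully home in the sockets and the goods still in it. Feel the lugs in with a light hand: never drop it on or push it down with more than about 30 N. Leave everything else on the counter where it is, then let go and draw clear.

Things in the scene. Friction and masses are not known exactly. Their poses are not given: they have to be found in the camera images.
- upper_tray: The tray to stack: grey plastic, 260 (own x) x 180 (own y) x 70 mm high, about 0.42 kg plus 0.33 kg of goods, often heavier at one end. It stands on four corner lugs. Origin: centre of its footprint at the feet of the lugs; z up. Flat underside at z 10, inner floor at z 13, rim and corner posts to z 70. Free of goods for |x| < 36, |y| < 83 mm (hand bay beside the carrying wall).
- grip (a point): Middle of the top edge of the upper tray's carrying wall, 64 mm above that tray's origin. The wall is 12 mm thick and 50 mm deep and runs along the tray's own x (also this point's x) at its y 0: take it here from above, pinching across the tray.
- lug (a point): Foot of the upper tray's lug at its +x +y corner. The four lugs lie at x +-118, y +-78 mm: 12 mm square, 10 mm long, sharp-edged, without lead-in.
- stack_stand: Low steel stand screwed to the counter, 290 (own x) x 210 (own y) mm, 4 mm plate with 20 mm lips; origin: centre of its underside, z up. In it stands the bottom tray of the stack, the same moulding (4 kg, twelve small joist hangers in it), long side along this x. That tray is not measured: it has play, up to 5 mm off centre in x and in y and turned up to 0.6 degrees.
- stack_top (a point): Fixed point of the stand, 74 mm above its origin, level with the bottom tray's post tops. Each post (24 mm square, rigid) has a socket 14.2 mm square, 13 mm deep, without lead-in, at x +-118, y +-78 mm of the bottom tray, which is alike end for end. Lugs on the post tops beside the sockets: upper tray's origin 74 mm above the stand's; fully home, underside on the posts: 64 mm.
- screw_box: Blue carton 60 x 46 x 40 mm high, about 0.22 kg, loose in the upper tray's +x +y pocket; origin: centre of its underside.
- bracket_a: Small galvanised angle bracket, 34 x 40 x 34 mm, loose in the upper tray's +x -y pocket; origin: centre of its foot's underside.
- bracket_b: The same kind of bracket, loose in the -x -y pocket.
- hanger: Bystander, to be left alone: a galvanised U-shaped joist hanger, 104 wide x 45 x 75 mm high; origin: centre of its underside.
- post_base: Bystander, to be left alone: a galvanised post base, plate 90 x 70 mm, 53 mm high; origin: centre of its underside.
- tape_measure: Bystander, to be left alone: a tape measure, 66 x 36 x 58 mm high; origin: centre of its underside.
- spare_box: Bystander, to be left alone: a blue carton of screws, 100 x 75 x 55 mm; origin: centre of its underside.
- hammer: Bystander, to be left alone: a claw hammer lying flat; origin: centre of its underside.
- angle_big: Bystander, to be left alone: a galvanised angle bracket, 80 x 65 x 80 mm high; origin: centre of its underside.
- band_roll: Bystander, to be left alone: a roll of fixing band, 90 mm across, 20 mm high; origin: centre of its underside.
Things that resemble listed ones, but are neither listed nor needed, are in the scene too. What is shaped like the bracket_a but brown or green is not meant.

How it is judged:
By the outcome, as a careful person would: the job done as asked, in the order asked, and still so for the second after the job is handed in, with the robot touching nothing.
It also fails if it takes over 72 s, if anything falls off the work surface, if the arm or the gripper's body presses on something with over 40 N, if the wrist force passes 120 N, or if a joint passes its speed limit or range.

### The arm

A 6-joint arm with a two-finger parallel gripper is mounted at the origin on the work surface. World frame = base frame: x ahead of the robot, y to its left, z up, the work surface at z = 0. Lengths are in m, angles in degrees, forces in N, time in s.
With the tool pointing down it reaches from about 0.35 to 0.875 m from the base axis. Payload 4.2 kg.
Tool frame: the origin (TCP) lies at the centre of the arm's flange, where the gripper is bolted on; the fingertips stand 182 mm ahead of it and the grasp point (between the pads) lies 164 mm ahead of it; x points along the fingers, y is the direction in which the jaws open and shut, and the axes are right-handed (so a half turn about x gives the same grasp; the last joint's range is limited). The gripper opens to 87 mm and grips with 3 to 60 N. Pads are 19 mm wide; open, the fingers measure 117 mm over their backs; the gripper's body (75 mm by 190 mm) begins 51 mm behind the grasp point.
Start: joints at [86.78, 22.042, 0.453, 0, -68.411, -14.817], TCP at [0.193, 0.594, 0.405] pointing down, gripper open.
Joint ranges: [-179.83, 179.83], [-69.29, 118.12], [-61.27, 80.66], [-181.25, 117.63], [-171.15, -9.14], [-177.46, 177.46]. Speed limits (degrees/s): [159.86, 159.86, 180, 180, 180, 180].

### API

Orientations are given as [roll, pitch, yaw] about the fixed x, y, z axes, in that order (R = Rz(yaw) Ry(pitch) Rx(roll)).
In Python, from rig import arm gives the robot as it stands.
- The arm moves only by the shell command python3 -m creep 'ROWS'. ROWS is JSON, a list of rows, each a list of 7 numbers: the shift along the world's x, y, z in m, then the turn, a rotation vector about the world's x, y, z in degrees, then the gripper's target within -1 to 1 (fully open at 1, half-way at 0, shut at -1). A call has 1 to 12 rows; each row is the pose to reach, as a shift and turn from the pose measured when the call began; what a row does not reach only later rows make up. A row lasts 1/12 s, in which the tool goes at most 41.7 mm and 7.16 degrees, less where a joint would pass 70% of its speed; a pose out of reach is approached as far as the arm can. A call with a gripper value outside its range is refused whole. The fingers move at their own pace and stop on an object; the grip force is fixed at half the most. Time passes only in rows, so rows that repeat a pose let the fingers close. It gives the time, the measured TCP pose, the force and the opening at its end, in the units of the state.
- arm.get_obs(): the state, without advancing time (a new reading comes with each control period).
- arm.snapshot(name): name is "scene" or "top" or "wrist"; returns a dict with "img" (420x560x3 uint8, blue, green, red), "fx", "fy", "cx", "cy" (pixels), "k1" (the pictures are not rectified: a ray, as slopes to the right and down, at radius r is drawn at 1 + k1 r^2 times it, then the intrinsics apply), "R" (3x3) and "t" (3): a world point X has camera coordinates R X + t; the wrist camera has in their place "hand_eye" (4x4, takes a point from camera to tool coordinates, whose origin is the TCP and whose axes are the tool frame's). Camera axes: x right, y down, z forward; pixel columns grow to the right and rows downward; lengths in m; the calibration is good to about 2 mm. A picture is of the moment at which its call begins: read the wrist's pose just before it. There is no depth.
- arm.hand_in(): hands the job in, once; it reports no verdict.
Trained networks look in a picture, given as the dict that the camera call returned (one of the last four; its "shot" number tells which), for a name from the list of things; names that differ only in an ending like _2 or _b are one class to them, and where a whole thing is asked for, a point or a joint stands for the part that bears it (a point fixed in the world has none). Each returns a list of dicts, best first, with "score" (0 to 1); they miss things now and then, are a little off and sometimes report something else, mostly with a low value. They report only what shows in the picture. A call takes as long as a camera call. They do not tell look-alikes from the thing itself.
- arm.find_in(picture, label): "point" ([row, column] in pixels, amid what is visible of it).
The state is a dict: "time": time; "joint_positions": joint angles; "qvel": joint speeds; "effort": joint torques, N m; "tool_pos": TCP position; "ee_rot": TCP orientation; "force": force on the tool from outside, world axes, zero at the start; "wrist_torque": the same for the moment, N m; "finger_gap": finger opening in m.
Only numpy, scipy, OpenCV 4.12 (cv2) and the standard library are available. Lean on these libraries where they do the work, as an engineer would, in place of code of your own. Each camera call takes 0.05 s, during which the arm holds its last target.

## Working session

There is one attempt and no reset: what is moved stays moved. The work goes in short steps, Python scripts to look and compute and a shell command to move; the robot and the scene stay as the last step left them, time stands still between calls to the robot, and variables do not carry over. Pictures are saved under pics/ and viewed, and the job is handed in when it is done.

```bash
ls; mkdir -p pics
cat > h.py <<'E'
import numpy as np, cv2
from scipy.spatial.transform import Rotation as Ro
from rig import arm
def Rt(rpy): return Ro.from_euler('xyz',rpy,degrees=True).as_matrix()
E
python3 - <<'E'
from h import *
o=arm.get_obs(); print({k:np.round(v,3).tolist() for k,v in o.items()})
for n in ['scene','top','wrist']:
    p=arm.snapshot(n); cv2.imwrite(f'pics/{n}0.png',p['img'])
    print(n,{k:(np.round(v,4).tolist()) for k,v in p.items() if k!='img'})
    for l in ['upper_tray','grip','stack_stand','screw_box','bracket_a','lug']:
        print(l,[(np.round(d['point']).tolist(),round(d['score'],2)) for d in arm.find_in(p,l)][:5])
E
```

```text
pics
{'time': 0.0, 'joint_positions': [86.78, 22.091, 0.381, -0.03, -68.411, -14.816], 'qvel': [-0.004, -0.016, -0.015, 0.037, -0.031, 0.06], 'effort': [0.0, -39.066, 18.74, 4.22, 0.011, -0.0], 'tool_pos': [0.193, 0.594, 0.404], 'ee_rot': [91.841, 89.876, -106.207], 'force': [0.332, -0.177, 0.122], 'wrist_torque': [-0.026, -0.033, -0.029], 'finger_gap': 0.087}
scene {'fx': 503.8722, 'fy': 503.8722, 'cx': 274.4823, 'cy': 213.0476, 'k1': -0.1337, 'R': [[0.6667, 0.745, 0.0219], [0.5203, -0.4442, -0.7294], [-0.5337, 0.4976, -0.6838]], 't': [-0.3218, -0.2257, 1.7434], 'shot': 1}
upper_tray [([282.0, 224.0], 0.76), ([330.0, 112.0], 0.7), ([252.0, 118.0], 0.4)]
grip [([282.0, 218.0], 0.56)]
stack_stand [([182.0, 348.0], 0.75)]
screw_box [([280.0, 256.0], 0.87)]
bracket_a [([313.0, 234.0], 0.74), ([280.0, 191.0], 0.74), ([255.0, 273.0], 0.72), ([240.0, 257.0], 0.7), ([351.0, 176.0], 0.52)]
lug [([285.0, 219.0], 0.55)]
top {'fx': 511.9304, 'fy': 511.9304, 'cx': 279.9666, 'cy': 218.331, 'k1': -0.1887, 'R': [[0.015, -0.9999, 0.0013], [-0.9956, -0.015, -0.0922], [0.0922, 0.0001, -0.9957]], 't': [-0.0219, 0.5333, 1.7979], 'shot': 2}
upper_tray []
grip [([207.0, 356.0], 0.96)]
stack_stand [([221.0, 202.0], 0.57)]
screw_box [([190.0, 339.0], 0.58)]
bracket_a [([201.0, 301.0], 0.59), ([185.0, 403.0], 0.55), ([184.0, 356.0], 0.54), ([224.0, 367.0], 0.41)]
lug [([209.0, 354.0], 0.56)]
wrist {'fx': 314.4728, 'fy': 314.4728, 'cx': 286.8791, 'cy': 208.3674, 'k1': 0.0059, 'hand_eye': [[-0.0004, -0.2598, 0.9657, 0.0208], [1.0, 0.0003, 0.0005, 0.0002], [-0.0004, 0.9657, 0.2598, -0.0711], [0.0, 0.0, 0.0, 1.0]], 'shot': 3}
upper_tray []
grip []
stack_stand []
screw_box []
bracket_a []
lug []
```

View pics/scene0.png

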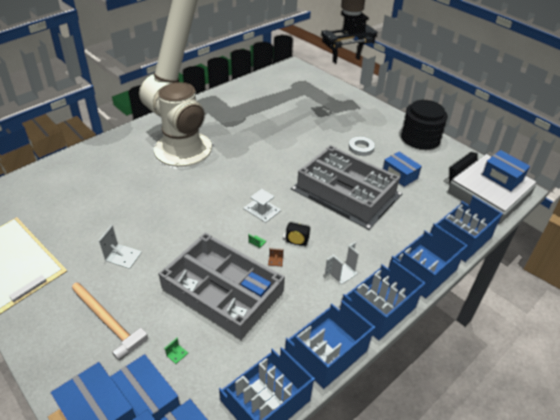

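View pics/top0.png

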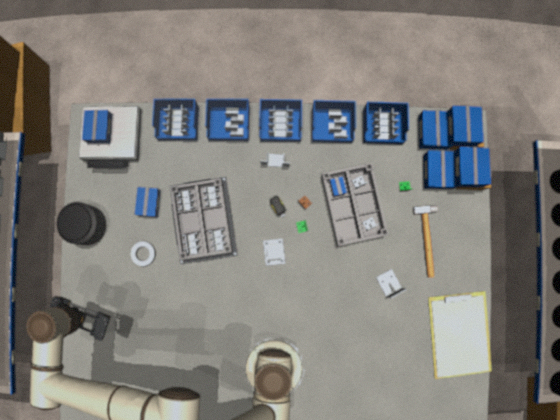

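View pics/wrist0.png

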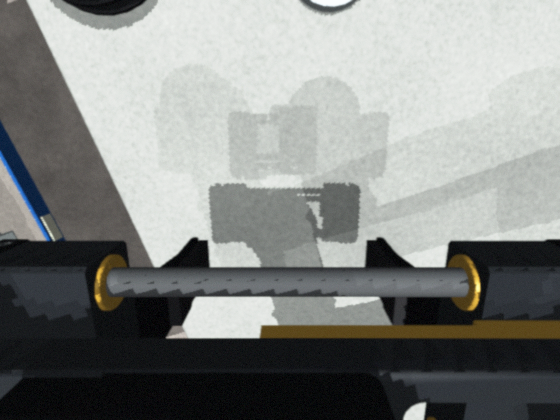

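The top view shows the loaded tray around (205,353), with the box at (186,338) and brackets at (180,358) and (222,370). The stand with the tray of hangers is around (220,203). The look-alikes are the hanger tray in the stand, the blue cartons at (201,147), the green brackets at (186,405) and (226,301), and the brown one at (202,304). Next I'll zoom in on both trays.

Run:
```python
import cv2,numpy as np
t=cv2.imread('pics/top0.png');s=cv2.imread('pics/scene0.png')
a=cv2.resize(t[155:260,305:400],None,fx=5,fy=5,interpolation=cv2.INTER_CUBIC)
cv2.imwrite('pics/ctop_u.png',a)
a=cv2.resize(t[170:270,160:250],None,fx=5,fy=5,interpolation=cv2.INTER_CUBIC)
cv2.imwrite('pics/ctop_s.png',a)
a=cv2.resize(s[225:345,150:295],None,fx=5,fy=5,interpolation=cv2.INTER_CUBIC)
cv2.imwrite('pics/csc_u.png',a)
a=cv2.resize(s[140:230,285:410],None,fx=5,fy=5,interpolation=cv2.INTER_CUBIC)
cv2.imwrite('pics/csc_s.png',a)
```

```text
(no output)
```

View pics/ctop_u.png

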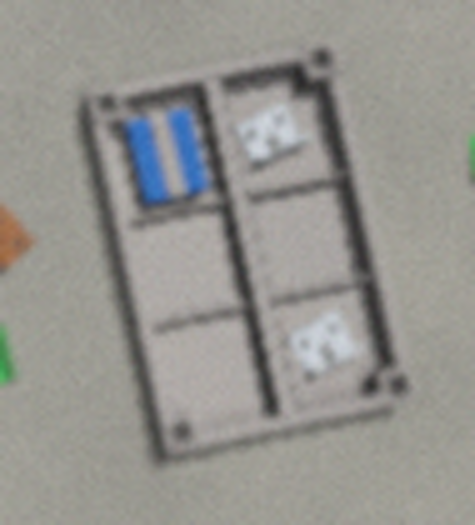

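View pics/ctop_s.png

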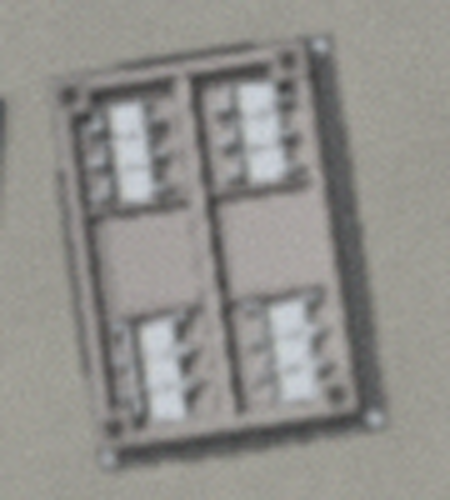

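View pics/csc_u.png

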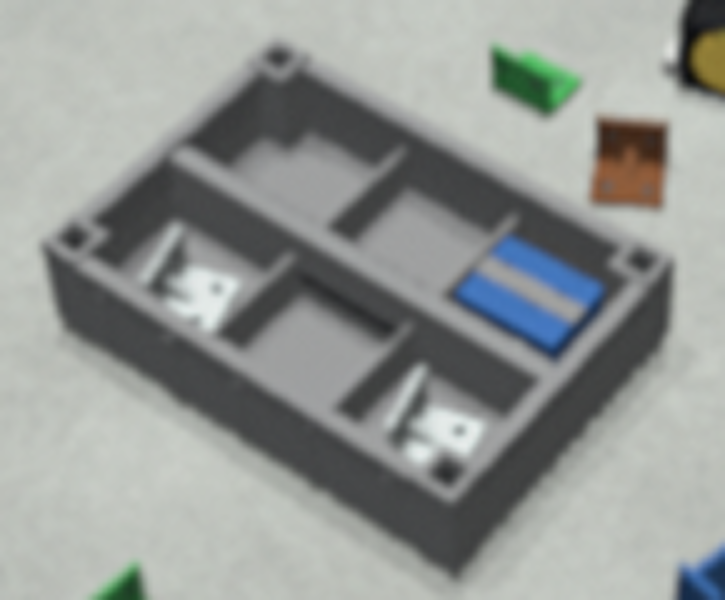

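View pics/csc_s.png

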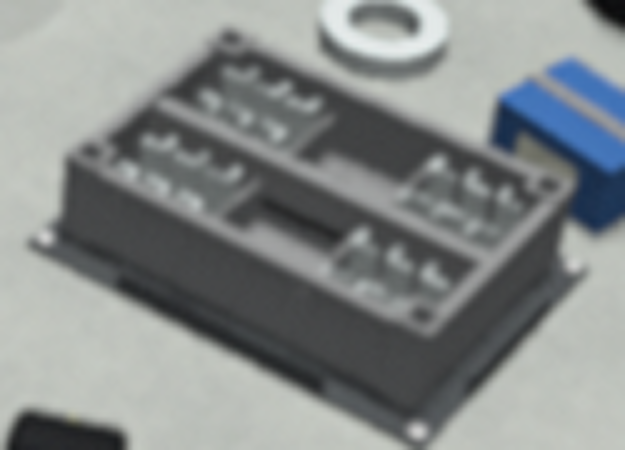

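```bash
cat >> h.py <<'E'
from scipy.optimize import least_squares
def proj(p,X):
    """X Nx3 world -> Nx2 (col,row)"""
    c=X@np.array(p['R']).T+np.array(p['t']); s=c[:,:2]/c[:,2:]; r2=(s**2).sum(1,keepdims=True)
    s=s*(1+p['k1']*r2); return s*[p['fx'],p['fy']]+[p['cx'],p['cy']]
def wcam(p,o):
    R=Rt(o['ee_rot']); T=np.eye(4); T[:3,:3]=R; T[:3,3]=o['tool_pos']
    C=np.linalg.inv(T@np.array(p['hand_eye'])); q=dict(p); q['R']=C[:3,:3]; q['t']=C[:3,3]; return q
def ray(p,uv):
    uv=np.asarray(uv,float); d=(uv-[p['cx'],p['cy']])/[p['fx'],p['fy']]; s=d.copy()
    for _ in range(20): s=d/(1+p['k1']*(s**2).sum())
    R=np.array(p['R']); return -R.T@np.array(p['t']), R.T@np.append(s,1)
def atz(p,uv,z):
    o,d=ray(p,uv); return o+d*(z-o[2])/d[2]
SOCK=np.array([[118,78],[118,-78],[-118,-78],[-118,78]])/1e3
def fit(views,loc,zfix=None):
    """views: list of (p, uv Nx2); returns x,y,z,yaw"""
    loc=np.asarray(loc)
    def W(q):
        c,s=np.cos(q[3]),np.sin(q[3]); z=q[2] if zfix is None else zfix
        return np.c_[loc@np.array([[c,s],[-s,c]])+q[:2],np.full(len(loc),z)]
    f=lambda q: np.concatenate([(proj(p,W(q))-uv).ravel() for p,uv in views])
    x0=atz(views[0][0],np.mean(views[0][1],0),.06)
    r=least_squares(f,[x0[0],x0[1],.06,.1]); q=r.x.copy(); q[3]=np.degrees(q[3])
    return q, np.sqrt(np.mean(r.fun**2))
def cr(pts,off): return (np.array(pts,float)+.5)/5-.5+np.array(off)
E
python3 - <<'E'
from h import *
import pickle
t=arm.snapshot('top'); s=arm.snapshot('scene')
pickle.dump((t,s),open('cams.pkl','wb'))
U=[(t,cr([(108,104),(321,59),(398,384),(181,431)],(305,155))),(s,cr([(640,262),(447,471),(75,238),(280,58)],(150,225)))]
S=[(t,cr([(70,95),(288,61),(337,396),(113,427)],(160,170))),(s,cr([(545,185),(420,315),(97,151),(230,40)],(285,140)))]
for n,v in (('U',U),('S',S)):
    for w,z in ((v,None),(v[:1],.07),(v[1:],.07)): print(n,fit(w,SOCK,z if n=='U' or z is None else .074))
# stand bolts? corner screw marks
o=arm.get_obs();print(Rt(o['ee_rot']).round(3),o['tool_pos'])
E
```

```text
U (array([ 0.58723781, -0.27510081,  0.06745081, 12.94422137]), np.float64(0.25581869770418814))
U (array([ 0.58621687, -0.27581967,  0.07012553, 12.99403894]), np.float64(0.12355173209242488))
U (array([ 0.58929908, -0.27571367,  0.06      , 12.88575029]), np.float64(0.19835111373158887))
S (array([0.52529392, 0.26584763, 0.07140282, 9.61575571]), np.float64(0.40537770270672535))
S (array([0.52477544, 0.26485506, 1.85779798, 9.45487023]), np.float64(0.1670292711239481))
S (array([0.52721752, 0.26393645, 0.06233748, 9.78238286]), np.float64(0.5630845350437267))
[[-0.    -0.31  -0.951]
 [-0.    -0.951  0.31 ]
 [-1.     0.     0.   ]] [0.19347404 0.59428433 0.40474661]
```

Both views agree on the upper tray at (0.587, -0.275), yaw 13°, rim z about 0.068. They put the bottom tray at (0.525, 0.265), yaw 9.6°, top z about 0.072. I chose the tray by its contents: the box in +x+y, brackets in +x-y and -x-y. The sockets have only 1.1 mm of clearance per side, so I'll view both trays from the same relative wrist pose, starting with the stand.

```bash
python3 -m creep '[[0.397,-0.318,0.135,0,0,-80,1],[0.397,-0.318,0.135,0,0,-80,1],[0.397,-0.318,0.135,0,0,-80,1],[0.397,-0.318,0.135,0,0,-80,1],[0.397,-0.318,0.135,0,0,-80,1],[0.397,-0.318,0.135,0,0,-80,1],[0.397,-0.318,0.135,0,0,-80,1],[0.397,-0.318,0.135,0,0,-80,1],[0.397,-0.318,0.135,0,0,-80,1],[0.397,-0.318,0.135,0,0,-80,1],[0.397,-0.318,0.135,0,0,-80,1],[0.397,-0.318,0.135,0,0,-80,1]]'
python3 - <<'E'
from h import *
o=arm.get_obs();R=Rt(o['ee_rot']);print(o['tool_pos'],np.degrees(np.arctan2(R[1,2],R[0,2])),np.round(o['joint_positions'],1))
E
```

```text
time: 2.15
tool_pos: [0.5718, 0.2905, 0.5338]
ee_rot: [-32.3, 90.0, 49.4]
force: [-0.1, 0.5, 0.1]
finger_gap: 0.087
[0.57182084 0.29047341 0.53382743] 81.69830204894022 [ 41.4  20.8  16.6  -0.  -85.8 -49.7]
```

```bash
python3 -m creep '[[0.018,-0.014,0.006,0,0,-36,1],[0.018,-0.014,0.006,0,0,-72,1],[0.018,-0.014,0.006,0,0,-72,1],[0.018,-0.014,0.006,0,0,-72,1],[0.018,-0.014,0.006,0,0,-72,1],[0.018,-0.014,0.006,0,0,-72,1],[0.018,-0.014,0.006,0,0,-72,1],[0.018,-0.014,0.006,0,0,-72,1],[0.018,-0.014,0.006,0,0,-72,1],[0.018,-0.014,0.006,0,0,-72,1],[0.018,-0.014,0.006,0,0,-72,1],[0.018,-0.014,0.006,0,0,-72,1]]'
cat > look.py <<'E'
import sys,pickle
from h import *
n=sys.argv[1]
o=arm.get_obs();p=arm.snapshot('wrist');q=wcam(p,o);pickle.dump((o,q),open(n+'.pkl','wb'))
cv2.imwrite(f'pics/{n}.png',p['img'])
R=Rt(o['ee_rot']);print(np.round(o['tool_pos'],4),'zang',np.degrees(np.arctan2(R[1,2],R[0,2])).round(2),'down',R[:,0].round(4),np.round(o['joint_positions'],1),'F',np.round(o['force'],2),'T',np.round(o['wrist_torque'],2),'gap',round(o['finger_gap'],4),'t',o['time'])
E
python3 look.py ws1
```

```text
time: 3.15
tool_pos: [0.5898, 0.2765, 0.5398]
ee_rot: [-53.0, 90.0, -43.1]
force: [-0.3, 0.0, 0.9]
finger_gap: 0.0868
[0.5898 0.2765 0.5398] zang 9.85 down [ 3.e-04 -3.e-04 -1.e+00] [  39.3   21.8   19.     0.   -87.1 -119.5] F [-0.25  0.01  0.94] T [ 0.09 -0.16  0.05] gap 0.0868 t 3.15
```

View pics/ws1.png

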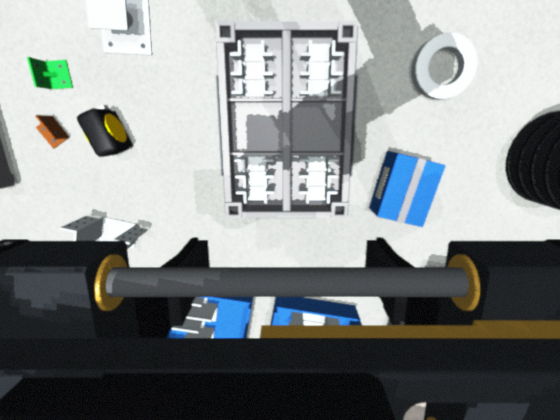

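```bash
python3 -m creep '[[0.062,-0.537,0,0,0,3.2,1],[0.062,-0.537,0,0,0,3.2,1],[0.062,-0.537,0,0,0,3.2,1],[0.062,-0.537,0,0,0,3.2,1],[0.062,-0.537,0,0,0,3.2,1],[0.062,-0.537,0,0,0,3.2,1],[0.062,-0.537,0,0,0,3.2,1],[0.062,-0.537,0,0,0,3.2,1],[0.062,-0.537,0,0,0,3.2,1],[0.062,-0.537,0,0,0,3.2,1],[0.062,-0.537,0,0,0,3.2,1],[0.062,-0.537,0,0,0,3.2,1]]'
python3 -m creep '[[0,-0.040,0,0,0,0,1],[0,-0.040,0,0,0,0,1],[0,-0.040,0,0,0,0,1],[0,-0.040,0,0,0,0,1]]'
python3 look.py wu1
python3 - <<'E'
import cv2,numpy as np
for n in('ws1','wu1'):
    t=cv2.imread(f'pics/{n}.png');cv2.imwrite(f'pics/{n}c.png',cv2.resize(t[10:230,190:380],None,fx=2.6,fy=2.6,interpolation=cv2.INTER_CUBIC))
E
```

```text
time: 4.2
tool_pos: [0.6469, -0.2222, 0.5401]
ee_rot: [-38.0, 90.0, -24.8]
force: [1.0, 0.5, -0.6]
finger_gap: 0.0872
time: 4.53
tool_pos: [0.6469, -0.2624, 0.5397]
ee_rot: [-4.3, 90.0, 8.9]
force: [-0.2, 1.2, -0.1]
finger_gap: 0.087
[ 0.6469 -0.2624  0.5397] zang 13.26 down [ 3.e-04  0.e+00 -1.e+00] [ -8.8  27.1  27.2  -0.  -90.1 -67.9] F [-0.22  1.18 -0.13] T [ 0.07 -0.12 -0.02] gap 0.087 t 4.5333
```

View pics/wu1.png

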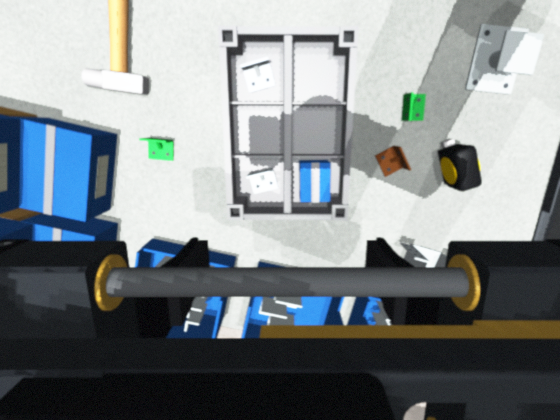

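Run:
```python
from h import *
import pickle
rows=[]
for n,q0,z in(('ws1',(0.5253,0.2655,9.6),.074),('wu1',(.587,-.2755,13),.07)):
    o,p=pickle.load(open(n+'.pkl','rb')); a=np.radians(q0[2]);M=np.array([[np.cos(a),np.sin(a)],[-np.sin(a),np.cos(a)]])
    uv=proj(p,np.c_[SOCK@M+q0[:2],np.full(4,z)]);print(n,uv.round(1))
    im=p['img'];ts=[]
    for u in uv:
        c,r=np.round(u).astype(int); ts.append(cv2.resize(im[r-12:r+13,c-12:c+13],(190,190),interpolation=cv2.INTER_NEAREST))
    rows.append(np.hstack(ts))
cv2.imwrite('pics/sock.png',np.vstack(rows))
```

```text
ws1 [[340.2 210.9]
 [233.9 210.4]
 [226.6  31.3]
 [349.4  31.9]]
wu1 [[340.  212.9]
 [234.9 212.3]
 [227.8  35.7]
 [349.1  36.4]]
```

View pics/sock.png

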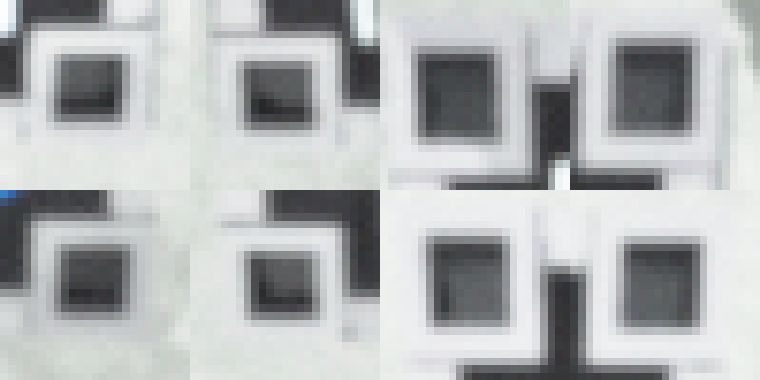

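```bash
cat >> h.py <<'E'
def sock(p,uv,th=150,win=9):
    g=cv2.cvtColor(p['img'],cv2.COLOR_BGR2GRAY).astype(np.float32); out=[];ar=[]
    for u in uv:
        c,r=np.round(u).astype(int); k=8
        a=cv2.resize(g[r-win:r+win+1,c-win:c+win+1],None,fx=k,fy=k,interpolation=cv2.INTER_CUBIC)
        n,l,st,ce=cv2.connectedComponentsWithStats((a<th).astype(np.uint8))
        m=(a.shape[0]-1)/2; i=1+np.argmin(np.hypot(*(ce[1:]-m).T)+1e3*(st[1:,4]<1500))
        x,y,w,h,A=st[i]; b=np.array([x+(w-1)/2,y+(h-1)/2])
        out.append(((ce[i]+b)/2+.5)/k-.5+[c-win,r-win]); ar.append((w/k,h/k))
    return np.array(out),np.array(ar)
def pred(p,q,z):
    a=np.radians(q[2]);M=np.array([[np.cos(a),np.sin(a)],[-np.sin(a),np.cos(a)]])
    return proj(p,np.c_[SOCK@M+q[:2],np.full(4,z)])
def intool(o,q):
    R=Rt(o['ee_rot']);d=R.T@(np.array([q[0],q[1],q[2]])-o['tool_pos']);return d
E
python3 - <<'E'
from h import *
import pickle
t,s=pickle.load(open('cams.pkl','rb'))
for n,q0,z in(('ws1',(0.5253,0.2655,9.6),.074),('wu1',(.587,-.2755,13),.07)):
    o,p=pickle.load(open(n+'.pkl','rb'));u0=pred(p,q0,z)
    for th in(130,150,170):
        uv,ar=sock(p,u0+0,th);
        for zz in(None,z):
            q,e=fit([(p,uv)],SOCK,zz); 
            if zz: q[2]=zz
            print(n,th,zz,np.round(q,4),e.round(2),'tool',intool(o,q).round(4))
    print(ar.round(1).tolist())
E
```

```text
ws1 130 None [0.5248 0.2635 0.0738 9.8716] 0.01 tool [ 0.4659 -0.0016 -0.0664]
ws1 130 0.074 [0.5248 0.2635 0.074  9.8716] 0.03 tool [ 0.4657 -0.0016 -0.0664]
ws1 150 None [0.5248 0.2635 0.0738 9.8687] 0.03 tool [ 0.4659 -0.0016 -0.0663]
ws1 150 0.074 [0.5249 0.2635 0.074  9.8687] 0.04 tool [ 0.4657 -0.0016 -0.0663]
ws1 170 None [0.5249 0.2635 0.0738 9.8675] 0.05 tool [ 0.4659 -0.0016 -0.0663]
ws1 170 0.074 [0.5249 0.2635 0.074  9.8675] 0.06 tool [ 0.4657 -0.0016 -0.0663]
[[10.1, 9.1], [10.1, 9.2], [11.6, 12.6], [11.5, 12.6]]
wu1 130 None [ 0.5867 -0.2764  0.07   13.0837] 0.05 tool [ 4.697e-01  2.000e-04 -6.200e-02]
wu1 130 0.07 [ 0.5867 -0.2764  0.07   13.0837] 0.05 tool [ 4.697e-01  2.000e-04 -6.200e-02]
wu1 150 None [ 0.5867 -0.2763  0.07   13.1008] 0.05 tool [ 4.697e-01  2.000e-04 -6.200e-02]
wu1 150 0.07 [ 0.5867 -0.2763  0.07   13.1008] 0.05 tool [ 4.697e-01  2.000e-04 -6.200e-02]
wu1 170 None [ 0.5867 -0.2764  0.0699 13.0986] 0.05 tool [ 4.698e-01  2.000e-04 -6.200e-02]
wu1 170 0.07 [ 0.5867 -0.2764  0.07   13.0986] 0.05 tool [ 4.697e-01  2.000e-04 -6.200e-02]
[[10.9, 10.2], [9.9, 9.2], [10.9, 12.1], [10.9, 11.9]]
```

Both fits are tight. The bottom tray is at (0.5248, 0.2635, z 0.0738), yaw 9.87°. The upper tray is at (0.5867, -0.2764, rim z 0.070), yaw 13.1°, with box and brackets confirmed in the close view. The load is heavy at the +x end, with the centre of mass about 22 mm out, so I'll grip at about +20 mm along the wall.

```bash
python3 -m creep '[[-0.041,-0.0095,-0.04,0,0,-0.16,1],[-0.041,-0.0095,-0.08,0,0,-0.16,1],[-0.041,-0.0095,-0.12,0,0,-0.16,1],[-0.041,-0.0095,-0.16,0,0,-0.16,1],[-0.041,-0.0095,-0.20,0,0,-0.16,1],[-0.041,-0.0095,-0.234,0,0,-0.16,1],[-0.041,-0.0095,-0.234,0,0,-0.16,1],[-0.041,-0.0095,-0.234,0,0,-0.16,1]]'
python3 look.py wu2
```

```text
time: 5.25
tool_pos: [0.6062, -0.2696, 0.3052]
ee_rot: [167.6, 89.8, -179.1]
force: [1.1, -0.6, 1.3]
finger_gap: 0.087
[ 0.6062 -0.2696  0.3052] zang 13.34 down [-0.0032 -0.     -1.    ] [-10.   30.2  -1.2   0.  -58.8 -66.7] F [ 1.12 -0.63  1.29] T [ 0.06 -0.28  0.03] gap 0.087 t 5.25
```

View pics/wu2.png

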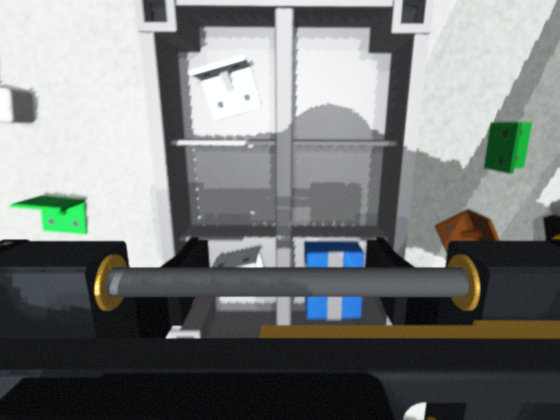

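```bash
python3 -m creep '[[0,-0.0023,-0.03,0,-0.18,-0.24,1],[0,-0.0023,-0.06,0,-0.18,-0.24,1],[0,-0.0023,-0.08,0,-0.18,-0.24,1],[0,-0.0023,-0.09,0,-0.18,-0.24,1],[0,-0.0023,-0.099,0,-0.18,-0.24,1],[0,-0.0023,-0.099,0,-0.18,-0.24,1],[0,-0.0023,-0.099,0,-0.18,-0.24,1],[0,-0.0023,-0.099,0,-0.18,-0.24,1],[0,-0.0023,-0.099,0,-0.18,-0.24,1]]'
python3 look.py wu3
```

```text
time: 6.05
tool_pos: [0.6077, -0.2725, 0.2111]
ee_rot: [-30.2, 89.5, -17.1]
force: [-0.1, -0.6, -0.3]
finger_gap: 0.087
[ 0.6077 -0.2725  0.2111] zang 13.11 down [ 0.0091 -0.0028 -1.    ] [-10.3  36.   -6.1   0.1 -47.4 -66.7] F [-0.14 -0.59 -0.27] T [ 0.03 -0.16 -0.01] gap 0.087 t 6.05
```

```bash
python3 -m creep '[[0,0,-0.005,0,0,0,1],[0,0,-0.005,0,0,0,1],[0,0,-0.005,0,0,0,1]]';python3 look.py wu4
```

```text
time: 6.35
tool_pos: [0.6074, -0.2725, 0.2056]
ee_rot: [-30.2, 89.5, -17.1]
force: [-0.4, -0.3, -0.0]
finger_gap: 0.0872
[ 0.6074 -0.2725  0.2056] zang 13.1 down [ 0.0081 -0.0025 -1.    ] [-10.3  36.4  -6.3   0.1 -46.9 -66.7] F [-0.4  -0.32 -0.01] T [ 0.06 -0.16 -0.05] gap 0.0872 t 6.35
```

View pics/wu4.png

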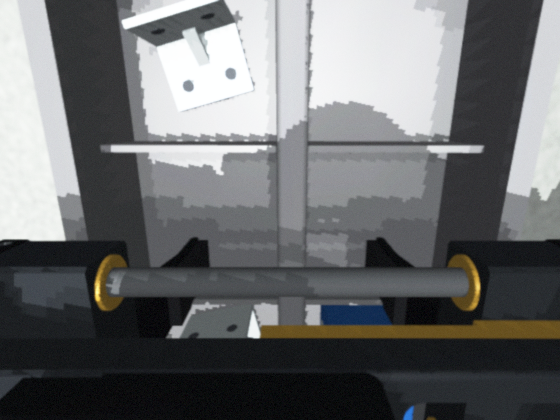

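```bash
python3 -m creep '[[-0.001,0.0005,0,0.14,0.46,0,1],[-0.001,0.0005,0,0.14,0.46,0,1],[-0.001,0.0005,0,0.14,0.46,0,1],[-0.001,0.0005,0,0.14,0.46,0,1]]';python3 look.py wu5
python3 -m creep '[[0,0,0,0,0,0,0],[0,0,0,0,0,0,-0.3],[0,0,0,0,0,0,-0.5],[0,0,0,0,0,0,-0.7],[0,0,0,0,0,0,-1],[0,0,0,0,0,0,-1],[0,0,0,0,0,0,-1],[0,0,0,0,0,0,-1],[0,0,0,0,0,0,-1],[0,0,0,0,0,0,-1]]';python3 look.py wu6
```

```text
time: 6.73
tool_pos: [0.6065, -0.272, 0.2056]
ee_rot: [-53.5, 90.0, -40.4]
force: [0.4, -0.0, 0.0]
finger_gap: 0.0869
[ 0.6065 -0.272   0.2056] zang 13.11 down [ 2.e-04 -2.e-04 -1.e+00] [-10.2  36.4  -6.3   0.  -47.4 -66.7] F [ 0.36 -0.01  0.01] T [ 0.07 -0.19 -0.  ] gap 0.0869 t 6.7333
time: 7.62
tool_pos: [0.6065, -0.272, 0.2056]
ee_rot: [-45.2, 90.0, -32.1]
force: [-0.5, -0.5, -0.2]
finger_gap: 0.0282
[ 0.6065 -0.272   0.2056] zang 13.1 down [ 3.e-04 -2.e-04 -1.e+00] [-10.2  36.4  -6.3   0.  -47.4 -66.7] F [-0.45 -0.49 -0.18] T [ 0.04 -0.16 -0.01] gap 0.0282 t 7.6167
```

View pics/wu6.png

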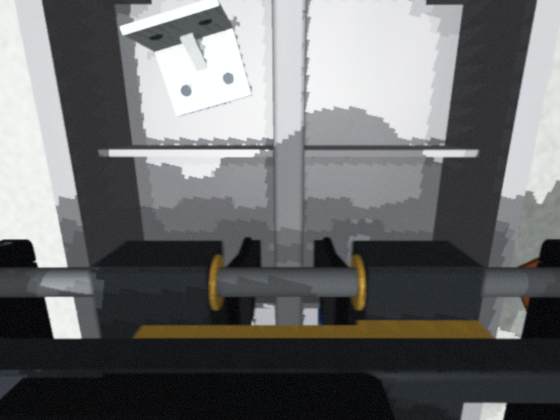

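Fingers are still closing, with the wall centred between them. I'll let them finish.

```bash
python3 -m creep '[[0,0,0,0,0,0,-1],[0,0,0,0,0,0,-1],[0,0,0,0,0,0,-1],[0,0,0,0,0,0,-1],[0,0,0,0,0,0,-1],[0,0,0,0,0,0,-1]]';python3 look.py wu7; python3 -m creep '[[0,0,0.01,0,0,0,-1],[0,0,0.02,0,0,0,-1],[0,0,0.03,0,0,0,-1],[0,0,0.03,0,0,0,-1],[0,0,0.03,0,0,0,-1],[0,0,0.03,0,0,0,-1],[0,0,0.03,0,0,0,-1]]';python3 look.py wu8
```

```text
time: 8.17
tool_pos: [0.6065, -0.2719, 0.2056]
ee_rot: [42.2, 90.0, 55.3]
force: [1.0, 2.0, 0.1]
finger_gap: 0.0115
[ 0.6065 -0.2719  0.2056] zang 13.1 down [ 1.e-04  1.e-04 -1.e+00] [-10.2  36.3  -6.3  -0.  -47.4 -66.7] F [0.95 1.98 0.1 ] T [ 0.51 -0.06 -0.02] gap 0.0115 t 8.1667
time: 8.8
tool_pos: [0.6061, -0.2718, 0.2349]
ee_rot: [140.7, 89.9, 153.8]
force: [0.0, -0.8, -6.7]
finger_gap: 0.0119
[ 0.6061 -0.2718  0.2349] zang 13.08 down [-1.5e-03  7.0e-04 -1.0e+00] [-10.2  34.4  -5.   -0.  -50.7 -66.7] F [ 0.02 -0.78 -6.66] T [-0.02 -0.09  0.02] gap 0.0119 t 8.8
```

View pics/wu8.png

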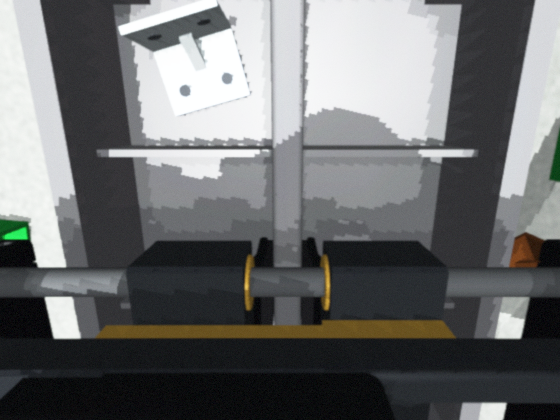

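Run:
```python
from h import *
import pickle
G={n:cv2.cvtColor(pickle.load(open(n+'.pkl','rb'))[1]['img'],cv2.COLOR_BGR2GRAY) for n in('wu5','wu6','wu7','wu8')}
mask=np.zeros_like(G['wu5']);mask[5:170,20:520]=255
# avoid shadow edges: corners near dividers/rims/bracket
pts=cv2.goodFeaturesToTrack(G['wu5'],60,0.05,12,mask=mask)
for n in('wu6','wu7','wu8'):
    q,st,_=cv2.calcOpticalFlowPyrLK(G['wu5'],G[n],pts,None,winSize=(25,25)); ok=st.ravel()==1
    a=pts[ok,0];b=q[ok,0]; M,inl=cv2.estimateAffinePartial2D(a,b,ransacReprojThreshold=1.0)
    c=np.array([287,208,1]);print(n,M.round(4).tolist(),inl.sum(),'centre shift',(M@c-c[:2]).round(2), 'rot',np.degrees(np.arctan2(M[1,0],M[0,0])).round(3),'med',np.median(b-a,0).round(2))
for n in('wu5','wu7','wu8'):
    g=G[n].astype(float); print(n,[ (r,np.round([np.abs(np.diff(g[r])).tolist().index(x)for x in sorted(np.abs(np.diff(g[r,260:320])))[-3:]],1)) for r in (60,)] if 0 else g[60,262:316:2].astype(int).tolist())
o,p=pickle.load(open('wu5.pkl','rb'));print(intool(o,(0.5867,-0.2764,0.07)))
```

```text
wu6 [[1.0, -0.0, 0.0067], [0.0, 1.0, -0.0035]] 57 centre shift [-0.01  0.  ] rot 0.002 med [-0.  0.]
wu7 [[1.0003, 0.0002, -0.9305], [-0.0002, 1.0003, 0.1046]] 52 centre shift [-0.8  0.1] rot -0.013 med [-0.88  0.03]
wu8 [[0.9991, 0.0019, -1.0233], [-0.0019, 0.9991, 0.6406]] 34 centre shift [-0.89 -0.09] rot -0.109 med [-1.21  0.13]
wu5 [240, 227, 227, 227, 227, 179, 171, 202, 218, 219, 220, 222, 220, 219, 221, 221, 218, 222, 223, 216, 192, 147, 128, 174, 241, 244, 245]
wu7 [235, 227, 228, 227, 217, 165, 195, 216, 221, 218, 220, 220, 219, 220, 220, 219, 217, 219, 219, 202, 170, 134, 146, 184, 243, 245, 245]
wu8 [238, 232, 229, 228, 186, 163, 203, 219, 221, 222, 225, 220, 222, 221, 223, 220, 217, 222, 220, 199, 161, 147, 231, 245, 246, 245, 245]
[ 0.13564171  0.00027356 -0.02031141]
```

The tray is lifted, balanced (wrist moment near 0) and hasn't slipped in the jaws (less than 0.5 mm). Next I'll raise it and carry it over gently.

```bash
python3 -m creep '[[0,0,0.01,0,0,0,-1],[0,0,0.03,0,0,0,-1],[0,0,0.05,0,0,0,-1],[0,0,0.07,0,0,0,-1],[0,0.005,0.09,0,0,0,-1],[-0.001,0.015,0.11,0,0,0,-1],[-0.003,0.03,0.125,0,0,-0.2,-1],[-0.006,0.05,0.135,0,0,-0.3,-1],[-0.008,0.07,0.14,0,0,-0.4,-1],[-0.010,0.09,0.14,0,0,-0.5,-1],[-0.0125,0.11,0.14,0,0,-0.6,-1],[-0.015,0.13,0.14,0,0,-0.8,-1]]'; python3 -m creep '[[-0.002,0.02,0,0,0,-0.2,-1],[-0.005,0.042,0,0,0,-0.4,-1],[-0.007,0.064,0,0,0,-0.6,-1],[-0.010,0.086,0,0,0,-0.8,-1],[-0.012,0.108,0,0,0,-1,-1],[-0.015,0.13,0,0,0,-1,-1],[-0.017,0.152,0,0,0,-1,-1],[-0.02,0.174,0,0,0,-1.2,-1],[-0.022,0.196,0,0,0,-1.2,-1],[-0.025,0.218,0,0,0,-1.2,-1],[-0.027,0.24,0,0,0,-1.2,-1],[-0.029,0.26,0,0,0,-1.2,-1]]'; python3 look.py wc1
```

```text
time: 9.85
tool_pos: [0.5905, -0.1409, 0.3755]
ee_rot: [133.8, 89.9, 146.1]
force: [0.7, -0.3, -7.0]
finger_gap: 0.0119
time: 10.85
tool_pos: [0.5609, 0.1202, 0.3761]
ee_rot: [124.9, 89.9, 136.0]
force: [0.6, -0.8, -7.1]
finger_gap: 0.0117
[0.5609 0.1202 0.3761] zang 11.09 down [-0.0013  0.0012 -1.    ] [ 2.830e+01  1.830e+01 -9.400e+00 -1.000e-01 -6.230e+01 -1.071e+02] F [ 0.61 -0.85 -7.13] T [ 0.03 -0.24 -0.02] gap 0.0117 t 10.85
```

```bash
python3 -m creep '[[-0.002,0.018,0,0,0,-0.1,-1],[-0.005,0.04,0,0,0,-0.3,-1],[-0.007,0.062,0,0,0,-0.5,-1],[-0.010,0.084,0,0,0,-0.8,-1],[-0.012,0.106,0,0,0,-1,-1],[-0.014,0.125,0,0,0,-1.2,-1],[-0.016,0.139,-0.01,0,0,-1.2,-1],[-0.016,0.147,-0.025,0,0,-1.2,-1],[-0.016,0.147,-0.04,0,0,-1.2,-1],[-0.016,0.147,-0.05,0,0,-1.2,-1],[-0.016,0.147,-0.056,0,0,-1.2,-1],[-0.016,0.147,-0.056,0,0,-1.2,-1]]'; python3 -m creep '[[0,0,0,0,0,0,-1],[0,0,0,0,0,0,-1],[0,0,0,0,0,0,-1]]';python3 look.py wc2
```

```text
time: 11.9
tool_pos: [0.5446, 0.2694, 0.318]
ee_rot: [151.6, 89.8, 161.6]
force: [-0.6, -0.3, -7.5]
finger_gap: 0.0121
time: 12.15
tool_pos: [0.5449, 0.2691, 0.3189]
ee_rot: [122.7, 89.8, 132.7]
force: [0.2, -0.4, -7.3]
finger_gap: 0.0121
[0.5449 0.2691 0.3189] zang 9.95 down [-0.0018  0.002  -1.    ] [  41.5   24.5   -8.8   -0.2  -56.8 -121.4] F [ 0.24 -0.39 -7.33] T [ 0.06 -0.15 -0.03] gap 0.0121 t 12.15
```

View pics/wc2.png

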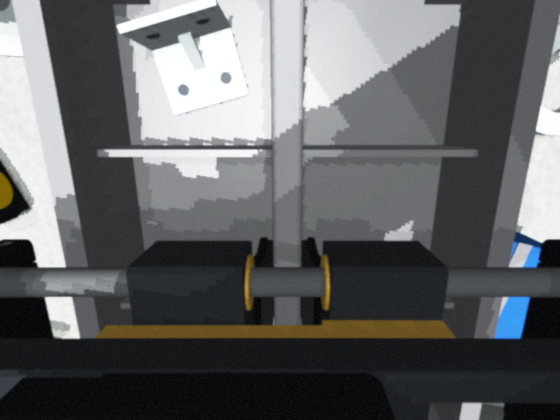

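```bash
python3 -m creep '[[0,-0.0019,-0.008,-0.11,-0.10,-0.08,-1],[0,-0.0019,-0.016,-0.11,-0.10,-0.08,-1],[0,-0.0019,-0.022,-0.11,-0.10,-0.08,-1],[0,-0.0019,-0.028,-0.11,-0.10,-0.08,-1],[0,-0.0019,-0.032,-0.11,-0.10,-0.08,-1],[0,-0.0019,-0.032,-0.11,-0.10,-0.08,-1],[0,-0.0019,-0.032,-0.11,-0.10,-0.08,-1],[0,-0.0019,-0.032,-0.11,-0.10,-0.08,-1]]'; python3 look.py wc3
python3 - <<'E'
from h import *
p=arm.snapshot('scene');cv2.imwrite('pics/sc1.png',cv2.resize(p['img'][110:240,270:420],None,fx=5,fy=4.6,interpolation=cv2.INTER_CUBIC))
E
```

```text
time: 12.87
tool_pos: [0.5451, 0.2675, 0.2872]
ee_rot: [21.3, 90.0, 31.2]
force: [0.2, 0.7, -6.7]
finger_gap: 0.0117
[0.5451 0.2675 0.2872] zang 9.89 down [ 7.e-04  4.e-04 -1.e+00] [  41.4   26.3  -11.     0.   -52.6 -121.5] F [ 0.19  0.67 -6.7 ] T [ 0.06 -0.19 -0.01] gap 0.0117 t 12.8667
```

View pics/sc1.png

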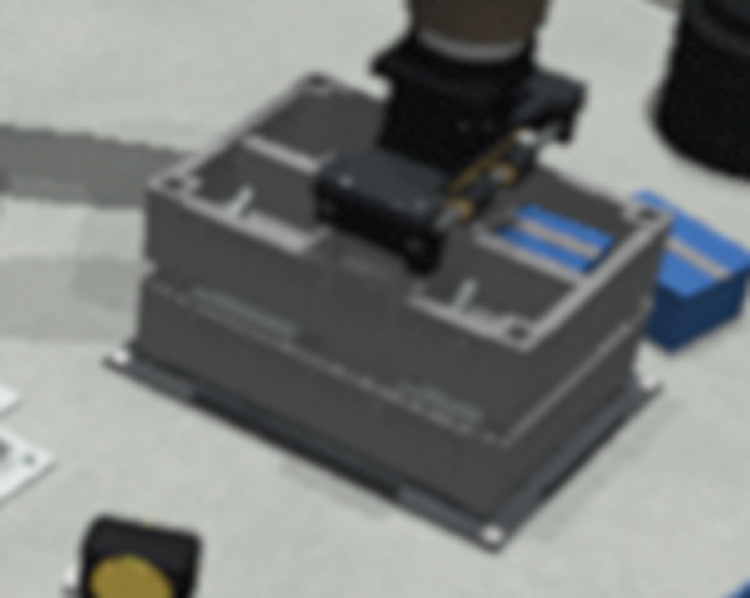

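Tray is level and visually aligned over the stack, with about 7 mm of clearance. Next I'll lower it and feel for contact.

```bash
python3 -m creep '[[-0.0003,-0.0003,-0.002,0.02,0.04,-0.02,-1],[-0.0003,-0.0003,-0.004,0.02,0.04,-0.02,-1],[-0.0003,-0.0003,-0.006,0.02,0.04,-0.02,-1],[-0.0003,-0.0003,-0.006,0.02,0.04,-0.02,-1],[-0.0003,-0.0003,-0.006,0.02,0.04,-0.02,-1]]'; python3 look.py wc4
python3 -m creep '[[0,0,-0.001,0,0,0,-1],[0,0,-0.002,0,0,0,-1],[0,0,-0.003,0,0,0,-1],[0,0,-0.003,0,0,0,-1],[0,0,-0.003,0,0,0,-1]]'; python3 look.py wc5
```

```text
time: 13.38
tool_pos: [0.5447, 0.2671, 0.2812]
ee_rot: [97.5, 90.0, 107.4]
force: [0.8, -0.2, -7.7]
finger_gap: 0.0115
[0.5447 0.2671 0.2812] zang 9.86 down [-2.e-04  7.e-04 -1.e+00] [ 4.140e+01  2.660e+01 -1.140e+01 -1.000e-01 -5.190e+01 -1.215e+02] F [ 0.81 -0.22 -7.73] T [ 0.05 -0.12  0.03] gap 0.0115 t 13.3833
time: 13.85
tool_pos: [0.5447, 0.2671, 0.2782]
ee_rot: [80.1, 90.0, 90.0]
force: [-0.0, -0.4, -6.3]
finger_gap: 0.012
[0.5447 0.2671 0.2782] zang 9.87 down [ 0.e+00  8.e-04 -1.e+00] [  41.4   26.8  -11.6   -0.   -51.5 -121.5] F [-0.   -0.44 -6.3 ] T [ 0.05 -0.15 -0.06] gap 0.012 t 13.85
```

```bash
python3 -m creep '[[0,0,-0.0008,0,0,0,-1],[0,0,-0.0016,0,0,0,-1],[0,0,-0.002,0,0,0,-1],[0,0,-0.002,0,0,0,-1]]'; python3 look.py wc6
```

```text
time: 14.23
tool_pos: [0.5447, 0.2672, 0.2761]
ee_rot: [93.4, 90.0, 103.2]
force: [-0.7, 0.0, -6.5]
finger_gap: 0.0117
[0.5447 0.2672 0.2761] zang 9.87 down [-2.e-04  7.e-04 -1.e+00] [  41.4   27.   -11.7   -0.   -51.3 -121.5] F [-0.69  0.02 -6.52] T [ 0.01 -0.09  0.01] gap 0.0117 t 14.2333
```

No resistance 3.5 mm below post-top level, so all four lugs are in. I'll keep lowering.

```bash
python3 -m creep '[[0,0,-0.001,0,0,0,-1],[0,0,-0.002,0,0,0,-1],[0,0,-0.003,0,0,0,-1],[0,0,-0.003,0,0,0,-1]]'; python3 look.py wc7
python3 -m creep '[[0,0,-0.001,0,0,0,-1],[0,0,-0.002,0,0,0,-1],[0,0,-0.002,0,0,0,-1],[0,0,-0.002,0,0,0,-1]]'; python3 look.py wc8
```

```text
time: 14.62
tool_pos: [0.5446, 0.2671, 0.2729]
ee_rot: [136.3, 90.0, 146.2]
force: [-0.6, 0.0, -7.3]
finger_gap: 0.0119
[0.5446 0.2671 0.2729] zang 9.87 down [-6.e-04  4.e-04 -1.e+00] [ 4.140e+01  2.720e+01 -1.190e+01 -1.000e-01 -5.090e+01 -1.215e+02] F [-0.65  0.04 -7.27] T [ 0.01 -0.16  0.01] gap 0.0119 t 14.6167
time: 15.0
tool_pos: [0.5447, 0.2671, 0.2709]
ee_rot: [143.5, 90.0, 153.3]
force: [0.1, -0.0, -6.8]
finger_gap: 0.0117
[0.5447 0.2671 0.2709] zang 9.87 down [-6.e-04  3.e-04 -1.e+00] [  41.4   27.3  -12.    -0.   -50.7 -121.5] F [ 0.1  -0.03 -6.83] T [ 0.02 -0.11  0.04] gap 0.0117 t 15.0
```

```bash
python3 -m creep '[[0,0,-0.0005,0,0,0,-1],[0,0,-0.001,0,0,0,-1],[0,0,-0.001,0,0,0,-1]]'; python3 look.py wc9
python3 -m creep '[[0,0,-0.0004,0,0,0,-1],[0,0,-0.0008,0,0,0,-1],[0,0,-0.0008,0,0,0,-1]]'; python3 look.py wc10
```

```text
time: 15.3
tool_pos: [0.5447, 0.2671, 0.2698]
ee_rot: [148.3, 90.0, 158.2]
force: [-0.2, 0.1, -6.6]
finger_gap: 0.0119
[0.5447 0.2671 0.2698] zang 9.87 down [-7.e-04  3.e-04 -1.e+00] [  41.4   27.4  -12.1   -0.   -50.6 -121.5] F [-0.17  0.14 -6.6 ] T [ 0.   -0.11  0.04] gap 0.0119 t 15.3
time: 15.6
tool_pos: [0.5447, 0.2671, 0.2694]
ee_rot: [111.2, 90.0, 121.1]
force: [-0.0, -0.1, -5.9]
finger_gap: 0.0117
[0.5447 0.2671 0.2694] zang 9.88 down [-3.e-04  4.e-04 -1.e+00] [  41.4   27.4  -12.1   -0.   -50.5 -121.5] F [-0.02 -0.12 -5.94] T [ 0.   -0.06 -0.05] gap 0.0117 t 15.6
```

```bash
python3 -m creep '[[0,0,-0.0006,0,0,0,-1],[0,0,-0.0012,0,0,0,-1],[0,0,-0.0012,0,0,0,-1]]'; python3 look.py wc11
```

```text
time: 15.9
tool_pos: [0.5447, 0.2671, 0.2693]
ee_rot: [42.6, 90.0, 52.5]
force: [-3.1, -1.1, 1.0]
finger_gap: 0.0119
[0.5447 0.2671 0.2693] zang 9.9 down [ 4.e-04  5.e-04 -1.e+00] [  41.4   27.4  -12.1   -0.   -50.4 -121.5] F [-3.06 -1.1   1.04] T [-0.34  0.78 -0.01] gap 0.0119 t 15.9
```

```bash
python3 -m creep '[[0,0,-0.0006,0,0,0,-1],[0,0,-0.0012,0,0,0,-1],[0,0,-0.0012,0,0,0,-1]]'; python3 look.py wc12
python3 - <<'E'
from h import *
p=arm.snapshot('scene');cv2.imwrite('pics/sc2.png',cv2.resize(p['img'][110:240,270:420],None,fx=5,fy=4.6,interpolation=cv2.INTER_CUBIC))
E
```

```text
time: 16.2
tool_pos: [0.5447, 0.2672, 0.2692]
ee_rot: [21.9, 89.9, 31.8]
force: [-4.2, -2.0, 5.7]
finger_gap: 0.0117
[0.5447 0.2672 0.2692] zang 9.92 down [ 8.e-04  5.e-04 -1.e+00] [  41.4   27.4  -12.2    0.   -50.4 -121.5] F [-4.16 -2.01  5.72] T [-0.36  1.32 -0.07] gap 0.0117 t 16.2
```

View pics/sc2.png

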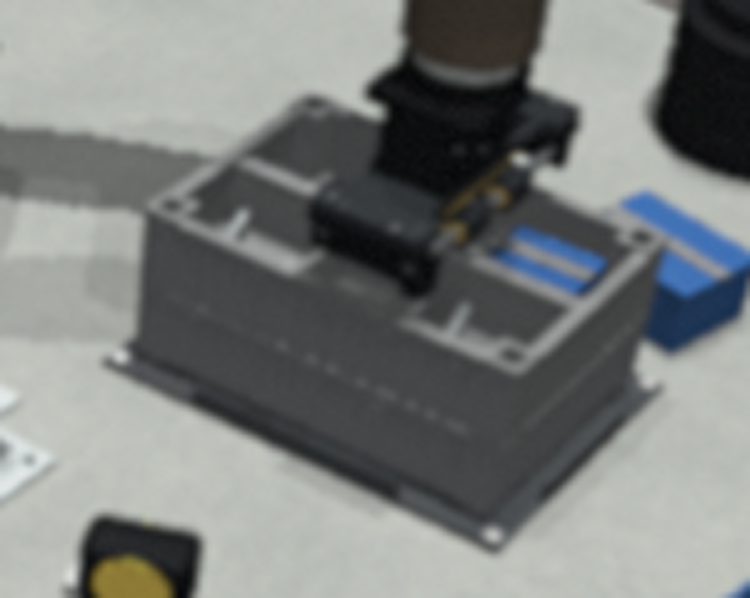

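The gap has closed evenly, with a press of about 12 N. Now I'll relax to the measured pose, then open.

```bash
python3 -m creep '[[0,0,0.0002,0,0,0,-1],[0,0,0.0002,0,0,0,-1],[0,0,0.0002,0,0,0,-0.6],[0,0,0.0002,0,0,0,-0.4],[0,0,0.0002,0,0,0,0],[0,0,0.0002,0,0,0,0.2],[0,0,0.0002,0,0,0,0.2],[0,0,0.0002,0,0,0,0.2],[0,0,0.0002,0,0,0,0.2],[0,0,0.0002,0,0,0,0.2]]'; python3 look.py wc13
```

```text
time: 17.13
tool_pos: [0.5448, 0.2672, 0.2695]
ee_rot: [18.9, 89.9, 28.8]
force: [0.0, -0.5, -0.5]
finger_gap: 0.0506
[0.5448 0.2672 0.2695] zang 9.92 down [ 1.1e-03  6.0e-04 -1.0e+00] [  41.4   27.4  -12.2    0.   -50.4 -121.5] F [ 0.03 -0.5  -0.52] T [ 0.02 -0.15 -0.04] gap 0.0506 t 17.1333
```

View pics/wc13.png

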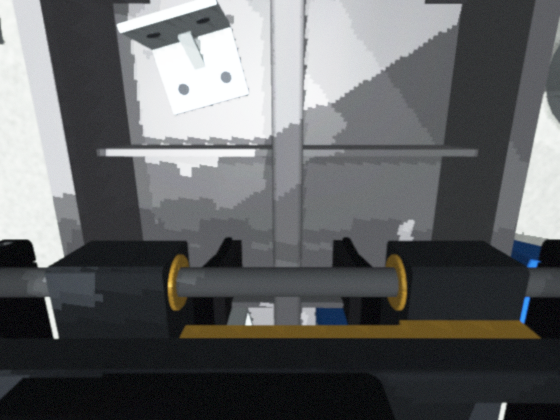

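Released, with zero force and the wall free on both sides. I'll draw clear straight up, then go to a viewing pose to measure rim height.

```bash
python3 -m creep '[[0,0,0.008,0,0,0,0.2],[0,0,0.02,0,0,0,0.2],[0,0,0.035,0,0,0,0.2],[0,0,0.055,0,0,0,0.2],[0,0,0.08,0,0,0,0.2],[0,0,0.11,0,0,0,0.2],[0,0,0.14,0,0,0,0.2],[0,0,0.18,0,0,0,0.2],[0.02,0.003,0.22,0,0,0,0.2],[0.035,0.006,0.26,0,0,0,0.2],[0.045,0.009,0.30,0,0,0,0.2],[0.045,0.009,0.33,0,0,0,0.2]]'
python3 -m creep '[[0,0,0.01,0,0,0,1],[0,0,0.01,0,0,0,1],[0,0,0.01,0,0,0,1],[0,0,0.01,0,0,0,1]]'
python3 look.py wf
python3 - <<'E'
from h import *
import pickle
o,p=pickle.load(open('wf.pkl','rb'))
u0=pred(p,(.5248,.2635,9.87),.134); uv,ar=sock(p,u0); print(u0.round(1).tolist(),uv.round(1).tolist(),ar.round(1).tolist())
q,e=fit([(p,uv)],SOCK);print(q,e)
for n in('scene','top'):
    r=arm.snapshot(n);cv2.imwrite(f'pics/{n}_f.png',r['img'])
E
```

```text
time: 18.18
tool_pos: [0.5903, 0.2757, 0.6026]
ee_rot: [14.8, 89.8, 24.7]
force: [0.3, -0.3, 0.0]
finger_gap: 0.0523
time: 18.52
tool_pos: [0.5902, 0.2758, 0.6113]
ee_rot: [22.1, 89.9, 32.0]
force: [-0.5, 0.1, -0.9]
finger_gap: 0.0709
[0.5902 0.2758 0.6113] zang 9.88 down [ 1.1e-03  7.0e-04 -1.0e+00] [  39.3   22.1   29.2    0.   -97.  -119.4] F [-0.52  0.07 -0.85] T [ 0.1  -0.18  0.05] gap 0.0709 t 18.5167
[[338.3, 207.6], [234.5, 207.6], [226.6, 32.7], [346.3, 32.8]] [[338.1, 207.4], [234.4, 207.3], [226.5, 32.6], [346.0, 32.7]] [[9.0, 8.4], [9.2, 8.8], [10.6, 11.5], [10.5, 11.5]]
[0.52454461 0.26318154 0.13337308 9.88040227] 0.02441191992776968
```

View pics/wf.png

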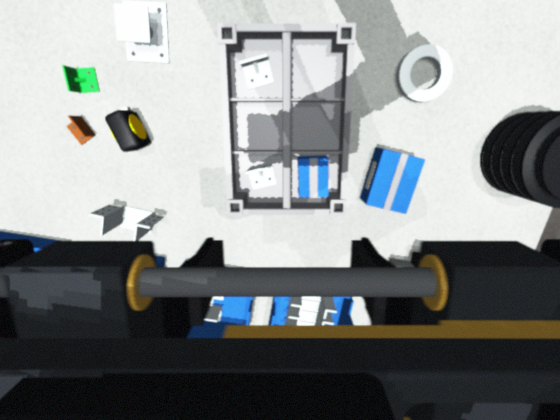

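View pics/scene_f.png

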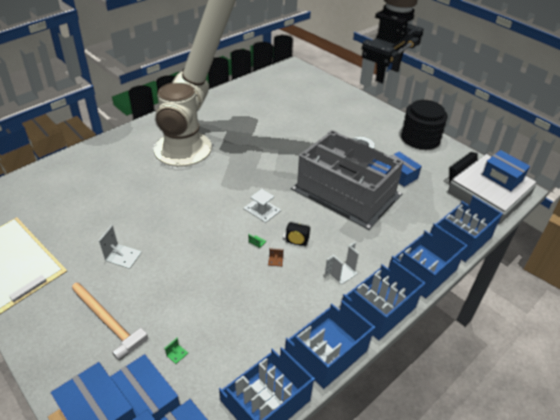

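The rim measures z 0.1334, against 0.134 expected when home (0.144 if perched). All four corners fit one level plane to 0.02 px, goods are in place and bystanders unmoved. Handing in.

```bash
python3 -c "
from rig import arm
print(arm.hand_in())"
```

```text
the job is handed in; nothing more can be done
None
```

The tray with the screw box and two brackets is stacked on the joist-hanger tray in the steel stand, and the job was handed in at about 18.6 s of the 72 s allowed.

- **Method:** I gripped the carrying wall about 20 mm towards the heavy box end so the tray hung level. I then lowered it in 1–3 mm steps. The lugs went in without resistance.
- **Force:** The highest push read at the pauses was about 12 N. I relaxed that before opening the fingers and drew straight up.
- **Seating:** The rim measured z 133.4 mm after release. Fully home would be 134 mm and perched on the posts 144 mm. All four corners fitted one level plane, and the tray's yaw was 9.88° against 9.87° for the one below.
- **Everything else:** The box and both brackets are still in their pockets. Comparing the before and after pictures by eye, nothing else on the counter had moved.

No check failed or disagreed. The first top and scene views differed from the wrist camera by about 2 mm, within the stated calibration error. I went by the wrist camera.

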